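# Stand the leaning valves back on their heads

### The job

Two engine valves have been left leaning in the fork stands on the granite inspection plate. Push each one's stem with the fingertips, gently, until the valve stands upright by itself on its flat head in front of its own stand, about where its head is now, ready to be measured. Do not pick up, carry or knock over any valve, and leave everything else on the table where it is.

Things in the scene. Friction and masses are not known exactly. Their poses are not given: they have to be found in the camera images.
- valve_large: polished steel engine poppet valve, 110 mm long, about 120 g: flat round head 46 mm in diameter (rim 3 mm thick, coned to the stem within 19 mm), straight stem 8 mm in diameter, centre of mass about 22 mm above the head face. Origin: centre of the flat head face; z axis along the stem to the stem end. Starts leaning about 57 degrees from vertical, low edge of its head on the table, stem in its fork stand.
- valve_small: polished steel engine poppet valve, 104 mm long, about 95 g: flat round head 40 mm in diameter (rim 3 mm thick, coned to the stem within 19 mm), straight stem 8 mm in diameter, centre of mass about 22 mm above the head face. Origin: centre of the flat head face; z axis along the stem to the stem end. Starts leaning about 57 degrees from vertical, low edge of its head on the table, stem in its fork stand.
- rest_large: small grey metal fork stand fixed to the table, holding the leaning large valve. Origin: centre of its column at table height; x axis level, the way the valve leans, head to stem end. Base 50 x 60 mm, 10 mm high, reaching 20 mm to -x, 30 mm to +x; column 12 x 34 mm; two prongs 18 mm apart, their tops (the highest part) 55 mm above the table
- rest_small: small grey metal fork stand fixed to the table, holding the leaning small valve. Origin: centre of its column at table height; x axis level, the way the valve leans, head to stem end. Base 50 x 60 mm, 10 mm high, reaching 20 mm to -x, 30 mm to +x; column 12 x 34 mm; two prongs 18 mm apart, their tops (the highest part) 55 mm above the table
- valve_large_tip (a point): centre of the stem end of the large valve, on its z axis. At first it sticks out 30 to 42 mm beyond the fork, 73 to 80 mm above the table. Leaning more than about 46 degrees the valve falls over, leaning less it rocks back onto its head; let go far from upright it may rock right over the other way
- valve_small_tip (a point): centre of the stem end of the small valve, on its z axis. At first it sticks out 30 to 42 mm beyond the fork, 73 to 80 mm above the table. Leaning more than about 42 degrees the valve falls over, leaning less it rocks back onto its head; let go far from upright it may rock right over the other way
- rest_large_fork (a point): middle of the black cross bar of that stand, on the bar's axis, 42.5 mm above the table; the bar is 8 mm thick, runs along the stand's y axis and carries the stem between the prongs
- rest_small_fork (a point): middle of the black cross bar of that stand, on the bar's axis, 42.5 mm above the table; the bar is 8 mm thick, runs along the stand's y axis and carries the stem between the prongs
- standing_far: polished steel engine poppet valve, 110 mm long, about 120 g: flat round head 46 mm in diameter (rim 3 mm thick, coned to the stem within 19 mm), straight stem 8 mm in diameter, centre of mass about 22 mm above the head face. Origin: centre of the flat head face; z axis along the stem to the stem end. It stands upright on its head beyond the two rests. Leave it alone.
- standing_near: polished steel engine poppet valve, 104 mm long, about 95 g: flat round head 40 mm in diameter (rim 3 mm thick, coned to the stem within 19 mm), straight stem 8 mm in diameter, centre of mass about 22 mm above the head face. Origin: centre of the flat head face; z axis along the stem to the stem end. It stands upright on its head on the robot's side of the two rests. Leave it alone.
- conrod: aluminium connecting rod lying flat, 160 mm long, big end 56 mm wide, 20 mm high; origin on its underside near the middle, x axis from the big end to the small end. Leave it alone.
- parallel: dark steel bar 120 x 22 x 45 mm high; origin at the centre of its underside, x along its length. Leave it alone.
- oil: white plastic oil bottle, 44 mm in diameter, 110 mm tall, standing; origin at the centre of its underside. Leave it alone.
- driver: screwdriver with black handle, lying; origin under its middle, handle to its -x. Leave it alone.
- collar: dark steel ring 50 mm outside, 30 mm inside, 14 mm high, lying flat; origin at the centre of its underside. Leave it alone.
Mind the look-alikes: they are no part of the job. What is shaped like the valve_small but brown or orange is not meant. Leave any orange look-alike of the rest_small alone.

How it is judged:
At the end, for the whole second after the job is handed in: Both valves stand upright on their flat heads (within 0.06 rad of vertical, head face on the table within 4 mm) at rest, each in front of its own stand: head centre 30 to 140 mm from the stand's column on the -x side of the stand and within 60 mm to either side of its x axis (angle between each of valve_large, valve_small's own z axis and vertical below 0.06 rad and height (world z) of each of valve_large, valve_small below 0.004 m and linear speed of each of valve_large, valve_small below 0.02 m/s and angular speed of each of valve_large, valve_small below 0.2 rad/s and x of valve_large in the frame of rest_large between -0.14 and -0.03 m and y of valve_large in the frame of rest_large between -0.06 and 0.06 m and x of valve_small in the frame of rest_small between -0.14 and -0.03 m and y of valve_small in the frame of rest_small between -0.06 and 0.06 m); the robot touches nothing.
It fails at once if a leaning valve is lifted or carried: its head face centre rises more than 28 mm above the table, or more than 12 mm while the valve is within 0.3 rad of upright (height (world z) of any of valve_large, valve_small above 0.028 m or (height (world z) of valve_large above 0.012 m and angle between valve_large's own z axis and vertical below 0.3 rad) or (height (world z) of valve_small above 0.012 m and angle between valve_small's own z axis and vertical below 0.3 rad)).
It fails at once if one of the two valves falls over and lies on its side (more than 75 degrees from vertical) (angle between any of valve_large, valve_small's own z axis and vertical above 1.31 rad).
It fails at once if one of the two valves is pressed or struck with more than 25 N (contact force between the fingers and valve_large above 25 N or contact force between the fingers and valve_small above 25 N).
It fails at once if any other thing on the table is moved more than 15 mm (distance of any of standing_far, standing_near, conrod, parallel, oil, driver, collar from where it was at the start of the episode above 0.015 m).
It fails at once if a standing valve or the oil bottle is tipped by more than 0.3 rad (angle between any of standing_far, standing_near, oil's own z axis and vertical above 0.3 rad).
It also fails if it takes over 51 s, if anything falls off the work surface, if the arm or the gripper's body presses on something with over 40 N, if the wrist force passes 120 N, or if a joint passes its speed limit or range.

### The arm

A 6-joint arm with a two-finger parallel gripper is mounted at the origin on the work surface. World frame = base frame: x ahead of the robot, y to its left, z up, the work surface at z = 0. Lengths are in m, angles in rad, forces in N, time in s.
With the tool pointing down it reaches from about 0.325 to 0.85 m from the base axis. Payload 4.4 kg.
Tool frame: the origin (TCP) lies on the centre line of the jaws, within the pads' length; the fingertips stand 25 mm ahead of it and the grasp point (between the pads) lies 6 mm ahead of it; z points along the fingers, y is the line along which they close (so a half turn about z gives the same grasp; the last joint's range is limited). The gripper opens to 94 mm and grips with 3 to 60 N. Pads are 16 mm wide; open, the fingers measure 119 mm over their backs; the gripper's body (75 mm by 177 mm) begins 78 mm behind the grasp point.
Start: joints at [1.167, 0.207, 1.542, -0, 1.393, -0.15], TCP at [0.144, 0.557, 0.192] pointing down, gripper open.
Joint ranges: [-2.73, 2.73], [-0.86, 2.22], [0.23, 2.46], [-1.11, 4.25], [0.08, 2.63], [-2.82, 2.82]. Speed limits (rad/s): [2.79, 2.79, 3.14, 3.14, 3.14, 3.14].

### API

Orientations are given as a rotation vector (axis times angle).
In Python, from bench import monitor, eyes, job, spot_in gives the robot as it stands. The module is installed in compiled form; this text tells all that it offers.
- The arm moves only by the tool play_rows, never from a script. Its argument "series" is a list of rows, each a list of 7 numbers: the shift along the tool's x, y, z in cm, then the turn, a rotation vector about the tool's x, y, z in degrees, then the opening, from 0 (shut) to 1 (fully open). A call has 1 to 20 rows; each row shifts and turns the commanded pose from where the row before left it, along the tool's axes as they then stand; what a row does not reach is not made up. A row lasts 1/8 s, in which the tool goes at most 62.5 mm and 10.7 degrees, less where a joint would pass 70% of its speed; a pose out of reach is approached as far as the arm can. A call with a gripper value outside its range is refused whole. The fingers move at their own pace and stop on an object; "force" is the grip in N (left out, the last holds). Time passes only in rows, so rows that do not move let the fingers close. It gives the time, the measured TCP pose, the force, the opening and the grip force at its end, in the units of the state.
- monitor.read_state(): the state, without advancing time (a new reading comes with each control period).
- eyes.capture(name): name is "scene" or "top" or "wrist"; returns (picture, depth): 400x640x3 uint8, red, green, blue; 400x640 float32, m along the optical axis (not along the pixel's ray), 0 where there is no reading.
- eyes.camera_info(name): a dict with "mtx" (3x3 intrinsics, pixels), "eye" and "attitude" of the camera in the world. Camera axes: x right, y up, looking along -z (the intrinsics and any distortion apply to the point x, -y, -z); pixel columns grow to the right and rows downward; lengths in m; the calibration is good to about 2 mm. A picture is of the moment at which its call begins: read the wrist's pose just before it. camera_info takes no time and is no camera call; for the wrist camera it gives the pose at the moment of the call.
- job.job_done(): hands the job in; it is judged then, once.
Trained networks look in the newest picture that a camera, given by its name, has taken for a name from the list of things; names that differ only in an ending like _2 or _b are one class to them, and where a whole thing is asked for, a point or a joint stands for the part that bears it (a point fixed in the world has none). Each returns a list of dicts, best first, with "confidence" (0 to 1); they miss things now and then, are a little off and sometimes report something else, mostly with a low value. They report only what shows in the picture. A call takes as long as a camera call. They do not tell look-alikes from the thing itself.
- spot_in(camera, target): "at" ([column, row] in pixels, amid what is visible of it).
The state is a dict: "clock": time; "joint_positions": joint angles; "qvel": joint speeds; "joint_efforts": joint torques, N m; "eef_pos": TCP position; "eef_rot": TCP orientation; "wrist_force": force on the tool from outside, world axes, zero at the start; "moment": the same for the moment, N m; "opening": opening from 0.0 (shut) to 1.0 (fully open); "finger_force": force on a finger pad.
Only numpy, scipy, OpenCV 4.12 (cv2) and the standard library are available. Lean on these libraries where they do the work, as an engineer would, in place of code of your own. Each camera call takes 0.05 s, during which the arm holds its last target. There are 200 camera calls.

## Working session

There is one attempt and no reset: what is moved stays moved. The work goes in short steps, Python scripts to look and compute and a tool call to move; the robot and the scene stay as the last step left them, time stands still between calls to the robot, and variables do not carry over. Pictures are saved under pics/ and viewed, at most 10 in all, crops included, and the job is handed in when it is done.

Besides the shell and the picture viewer there is one more tool, called after "Emit:" as a command line: name --pt "numbers of a row" for each row, then --argument value for the rest. play_rows: Moves the arm, as the interface text tells. Its arguments: {"type":"object","properties":{"series":{"type":"array","items":{"type":"array","items":{"type":"number"}}},"force":{"type":"number"}},"required":["series"]}

```bash
mkdir -p pics
cat > h.py <<'E'
import numpy as np, cv2
from scipy.spatial.transform import Rotation as R
from bench import monitor, eyes, job, spot_in
def att(ci):
    a=np.array(ci["attitude"],float)
    return a if a.shape==(3,3) else (R.from_rotvec(a).as_matrix() if a.size==3 else R.from_quat(a).as_matrix())
def ray(ci,px):
    K=np.array(ci["mtx"]); d=np.linalg.solve(K,[px[0],px[1],1.0]); return att(ci)@np.array([d[0],-d[1],-1.0])
def at_depth(ci,px,z): return np.array(ci["eye"])+z*ray(ci,px)
def at_z(ci,px,h):
    e=np.array(ci["eye"]); r=ray(ci,px); return e+(h-e[2])/r[2]*r
def cloud(ci,D):
    v,u=np.mgrid[0:D.shape[0],0:D.shape[1]]; K=np.array(ci["mtx"])
    p=np.stack([(u-K[0,2])/K[0,0],-(v-K[1,2])/K[1,1],-np.ones_like(D)],-1)*D[...,None]
    return p@att(ci).T+np.array(ci["eye"])
def save(n,p): cv2.imwrite("pics/"+n,cv2.cvtColor(p,cv2.COLOR_RGB2BGR))
E
python3 - <<'E'
from h import *
for c in("top","scene"):
    p,d=eyes.capture(c); save(c+".png",p); np.savez(c,p=p,d=d); ci=eyes.camera_info(c); print(ci)
    for t in("valve_large","valve_small","valve_large_tip","valve_small_tip","rest_large","rest_small","rest_large_fork","rest_small_fork","standing_far","standing_near","conrod","parallel","oil","driver","collar"):
        print(c,t,[(np.round(o["at"]).tolist(),round(o["confidence"],2)) for o in spot_in(c,t)][:4])
print(monitor.read_state())
E
```

```text
{'mtx': array([[467.66338637,   0.        , 325.79415394],
       [  0.        , 467.66338637, 200.48341417],
       [  0.        ,   0.        ,   1.        ]]), 'eye': array([ 0.36121234, -0.02061589,  1.03412022]), 'attitude': array([ 0.17262837, -0.13083464, -1.55168695])}
top valve_large [([239.0, 226.0], 0.69)]
top valve_small [([375.0, 234.0], 0.87), ([385.0, 298.0], 0.61), ([289.0, 154.0], 0.58)]
top valve_large_tip [([238.0, 226.0], 0.64)]
top valve_small_tip [([382.0, 233.0], 0.71), ([284.0, 153.0], 0.67), ([381.0, 298.0], 0.59)]
top rest_large [([255.0, 217.0], 0.57), ([200.0, 267.0], 0.44)]
top rest_small [([370.0, 214.0], 0.95), ([435.0, 213.0], 0.82), ([323.0, 204.0], 0.57)]
top rest_large_fork [([254.0, 217.0], 0.77)]
top rest_small_fork [([376.0, 212.0], 0.97), ([436.0, 210.0], 0.86), ([326.0, 204.0], 0.74)]
top standing_far [([342.0, 149.0], 0.61)]
top standing_near [([337.0, 287.0], 0.65), ([495.0, 260.0], 0.24)]
top conrod [([498.0, 258.0], 0.81)]
top parallel [([238.0, 229.0], 0.73), ([456.0, 149.0], 0.63)]
top oil [([210.0, 150.0], 0.69)]
top driver [([194.0, 271
[... 1322 characters left out ...]
 245.0], 0.68)]
{'clock': 1.6, 'joint_positions': array([ 1.16748486e+00,  2.06589946e-01,  1.54149564e+00,  5.77844838e-06,
        1.39348440e+00, -1.50500734e-01]), 'qvel': array([-0.00020529,  0.00019917, -0.00025561,  0.00037788, -0.00133019,
       -0.00023237]), 'joint_efforts': array([-1.67172543e-04, -3.70878732e+01, -2.81749159e+01,  6.97884802e-02,
        2.75769661e-02, -9.62682009e-06]), 'eef_pos': array([0.14383628, 0.55673015, 0.19175446]), 'eef_rot': array([3.96058976e-01, 3.11652645e+00, 3.66920950e-05]), 'wrist_force': array([-0.32724991, -1.64609384,  0.21419928]), 'moment': array([-0.02701942, -0.04319605, -0.00854801]), 'finger_force': 0.0, 'opening': 0.999963826274648}
```

Run:
```python
from h import *
p=np.load("top.npz")["p"]; save("topc.png",cv2.resize(p[130:320,165:465],(800,507),interpolation=cv2.INTER_CUBIC))
p=np.load("scene.npz")["p"]; save("scenec.png",cv2.resize(p[160:310,180:460],(800,428),interpolation=cv2.INTER_CUBIC))
```

```text
(no output)
```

View pics/topc.png

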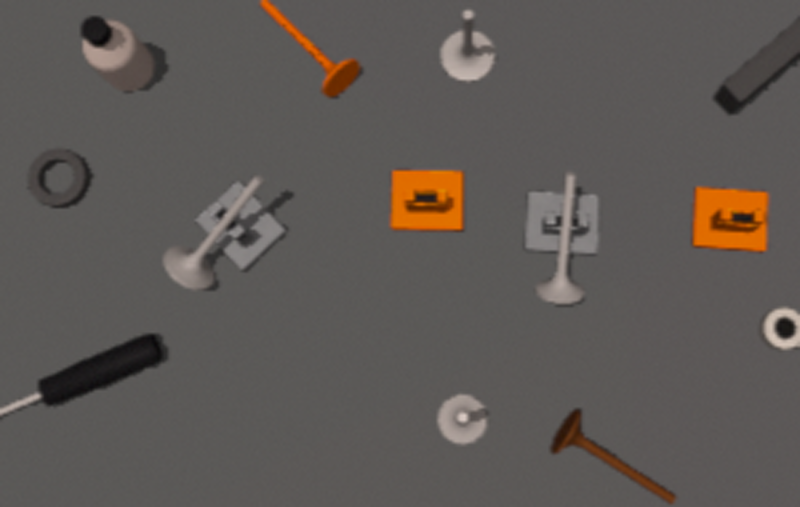

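View pics/scenec.png

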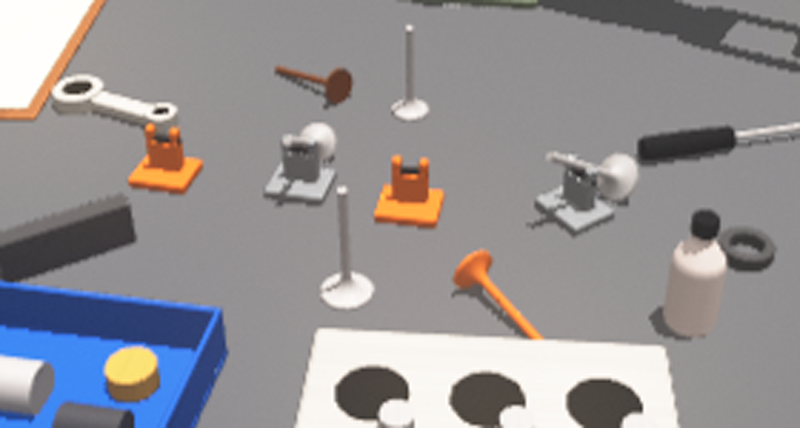

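The top crop shows the grey rests and leaning steel valves: large head at about px (236,230) with tip (262,198), small head (375,239) with tip (379,197). Look-alikes are the orange rests (323,204) and (435,213), orange valve (289,154) and brown valve (385,298). The standing steel valves are at (340,149) and (338,287). My choice is the two grey forks with steel valves. Next I measure the stems.

Run:
```python
from h import *
f=np.load("top.npz"); ci=eyes.camera_info("top"); C=cloud(ci,f["d"])
S=np.load("scene.npz"); CS=cloud(eyes.camera_info("scene"),S["d"])
print("table z",np.median(C[340:390,250:400,2]))
for n,h,t in(("L",(236,230),(262,198)),("S",(375,239),(379,197))):
    T=at_z(ci,t,.077); H=at_z(ci,h,.02)
    u=(T-H)[:2]; u/=np.linalg.norm(u); v=np.array([-u[1],u[0]])
    print(n,"tip guess",T.round(4),"head",H.round(4),"yaw",np.degrees(np.arctan2(u[1],u[0])).round(1))
    for nm,CC in(("top",C),("scene",CS)):
        q=CC.reshape(-1,3); d=q[:,:2]-H[:2]; a=d@u; b=d@v
        # stem: above 60 mm near axis
        k=(q[:,2]>.058)&(q[:,2]<.1)&(abs(b)<.02)&(a>-.02)&(a<.13)
        Q=q[k]; 
        if len(Q)>3:
            print(nm,len(Q),"z max",Q[:,2].max().round(4))
            i=np.argsort(a[k]); print(np.c_[a[k],b[k],Q[:,2]][i][::max(1,len(i)//12)].round(4).tolist())
```

```text
table z 5.263413699174713e-05
L tip guess [0.5525 0.1403 0.077 ] head [0.4917 0.2041 0.02  ] yaw -46.4
top 73 z max 0.0849
[[0.0457, -0.0087, 0.0592], [0.0526, 0.0024, 0.0596], [0.0572, 0.0006, 0.0615], [0.0614, 0.005, 0.0637], [0.0645, 0.0018, 0.0648], [0.0677, -0.0016, 0.0667], [0.0706, -0.0012, 0.0658], [0.0747, 0.004, 0.076], [0.0778, 0.0008, 0.0775], [0.0809, -0.0011, 0.0738], [0.0838, -0.0012, 0.0747], [0.0878, 0.0049, 0.0813], [0.0911, 0.0001, 0.0774]]
scene 36 z max 0.0804
[[0.0508, 0.0014, 0.0581], [0.0594, 0.0028, 0.0621], [0.0634, 0.0033, 0.0639], [0.069, 0.0058, 0.0642], [0.0704, -0.0012, 0.0704], [0.0725, 0.0019, 0.0634], [0.0765, 0.0022, 0.0682], [0.0808, -0.0017, 0.0771], [0.0826, 0.0047, 0.0751], [0.0863, 0.0006, 0.0804], [0.0882, 0.003, 0.0793], [0.0897, -0.0033, 0.0795]]
S tip guess [ 0.5574 -0.1042  0.077 ] head [ 0.4759 -0.1     0.02  ] yaw -3.0
top 62 z max 0.079
[[0.0507, 0.0033, 0.058], [0.0572, 0.0015, 0.0581], [0.0615, -0.0004, 0.0589], [0.0643, 0.0004, 0.0669], [0.0667, 0.0025, 0.0648], [0.0688, 0.0005, 0.0657], [0.0709, -0.0014, 0.0663], [0.0743, 0.0032, 0.0692], [0.0762, 0.0054, 0.0699], [0.0783, 0.0035, 0.0708], [0.0815, 0.002, 0.0763], [0.0837, 0.0001, 0.077], [0.0861, 0.0001, 0.0757]]
scene 16 z max 0.0746
[[0.0623, 0.0023, 0.0605], [0.0679, 0.0042, 0.0611], [0.0708, 0.0026, 0.066], [0.0714, 0.0024, 0.0598], [0.0757, 0.0042, 0.0661], [0.0778, 0.0023, 0.0704], [0.078, 0.002, 0.0639], [0.0793, 0.0027, 0.0681], [0.082, 0.0006, 0.0663], [0.0839, 0.0018, 0.0741], [0.0839, -0.0013, 0.0705], [0.0848, -0.0007, 0.0744], [0.0857, -0.0032, 0.0746], [0.0861, -0.0033, 0.0716], [0.0873, -0.0002, 0.0696], [0.0884, 0.0033, 0.074]]
```

```bash
cat >> h.py <<'E'
V={"L":dict(H=np.array([.4917,.2041]),yaw=-46.4,b=.0015,tip=.092,r=.023,l=.110),
   "S":dict(H=np.array([.4759,-.1]),yaw=-3.0,b=.0015,tip=.088,r=.020,l=.104)}
def ax(n):
    y=np.radians(V[n]["yaw"]); return np.array([np.cos(y),np.sin(y)]),np.array([-np.sin(y),np.cos(y)])
def need(n,a,ztip):
    "shift in tool cm (current axes) and turn about tool z"
    s=monitor.read_state(); M=R.from_rotvec(s["eef_rot"]).as_matrix(); u,v=ax(n)
    g=np.r_[V[n]["H"]+a*u+V[n]["b"]*v,ztip+.025]
    ty=np.degrees(np.arctan2(M[1,1],M[0,1])); dy=(V[n]["yaw"]-ty+180)%360-180
    print("t",s["clock"],"goal",g.round(4),"shift cm",(100*M.T@(g-s["eef_pos"])).round(2),"turn z",round(-dy,2),"tilt",(M[:,2]).round(4))
E
python3 -c "
from h import *
need('L',.078,.167)"
```

```text
t 1.6 goal [0.5466 0.1486 0.192 ] shift cm [-4.920e+01 -2.944e+01 -3.000e-02] turn z 121.91 tilt [ 0.  0. -1.]
```

Emit:
play_rows --pt "-2 -1.2 0 0 0 0 1" --pt "-4 -2.4 0 0 0 0 1" --pt "-4 -2.4 0 0 0 0 1" --pt "-4 -2.4 0 0 0 0 1" --pt "-4 -2.4 0 0 0 0 1" --pt "-4 -2.4 0 0 0 0 1" --pt "-4 -2.4 0 0 0 0 1" --pt "-4 -2.4 0 0 0 0 1" --pt "-4 -2.4 0 0 0 0 1" --pt "-4 -2.4 0 0 0 0 1" --pt "-4 -2.4 0 0 0 0 1" --pt "-4 -2.4 0 0 0 0 1" --pt "-3.2 -1.8 0 0 0 0 1" --pt "-2 -1.2 0 0 0 0 1"

```text
clock: 3.35
eef_pos: [0.5641, 0.1311, 0.1917]
eef_rot: [0.398, 3.116, 0.0]
wrist_force: [-0.1, 1.4, 0.1]
opening: 0.999
finger_force: 0.0
```

Emit:
play_rows --pt "0 0 0 0 0 8 0.8" --pt "0 0 0 0 0 10 0.53" --pt "0 0 0 0 0 10 0.53" --pt "0 0 0 0 0 10 0.53" --pt "0 0 0 0 0 10 0.53" --pt "0 0 0 0 0 10 0.53" --pt "0 0 0 0 0 10 0.53" --pt "0 0 0 0 0 10 0.53" --pt "0 0 0 0 0 10 0.53" --pt "0 0 0 0 0 10 0.53" --pt "0 0 0 0 0 10 0.53" --pt "0 0 0 0 0 8 0.53" --pt "0 0 0 0 0 6 0.53" --pt "0 0 0 0 0 0 0.53"

```text
clock: 5.1
eef_pos: [0.5627, 0.1328, 0.1917]
eef_rot: [-2.916, -1.167, 0.0]
wrist_force: [-0.4, 0.3, -0.2]
opening: 0.53
finger_force: 0.0
```

Run:
```python
from h import *
need('L',.078,.167)
print(monitor.read_state()["opening"])
ci=eyes.camera_info("wrist");p,d=eyes.capture("wrist"); save("w1.png",p); np.savez("w1",p=p,d=d); print(ci)
C=cloud(ci,d).reshape(-1,3); u,v=ax("L"); q=C[:,:2]-V["L"]["H"]; a=q@u;b=q@v
k=(C[:,2]>.057)&(C[:,2]<.1)&(abs(b)<.02)&(a>.03)&(a<.12)
print(k.sum()); A=np.c_[a,b,C[:,2]][k]; A=A[np.argsort(A[:,0])]
print(A[::max(1,len(A)//14)].round(4).tolist())
for t in("valve_large_tip","rest_large_fork"):print(spot_in("wrist",t))
```

```text
t 5.1 goal [0.5466 0.1486 0.192 ] shift cm [-0.08 -2.26 -0.02] turn z 0.03 tilt [-3.e-04  2.e-04 -1.e+00]
0.5299670826624784
{'mtx': array([[311.00120783,   0.        , 314.01631969],
       [  0.        , 311.00120783, 200.9736786 ],
       [  0.        ,   0.        ,   1.        ]]), 'eye': array([0.62059356, 0.18815641, 0.38469935]), 'attitude': array([-0.26121284,  0.11359218, -0.80408427])}
277
[[0.0481, 0.0028, 0.0579], [0.0526, 0.0011, 0.0599], [0.0561, 0.0047, 0.061], [0.0594, 0.0059, 0.0614], [0.0619, 0.0035, 0.0652], [0.0651, 0.0057, 0.0654], [0.0676, 0.0036, 0.0701], [0.0708, -0.0003, 0.0714], [0.0731, 0.0024, 0.0737], [0.0763, 0.0055, 0.0734], [0.0785, 0.0033, 0.0772], [0.0816, 0.0025, 0.0781], [0.0838, 0.0039, 0.0796], [0.0868, 0.006, 0.0794], [0.0888, 0.0057, 0.0783]]
[{'at': [236.2, 185.6], 'confidence': 0.67}]
[{'at': [276.4, 172.7], 'confidence': 0.85}]
```

View pics/w1.png

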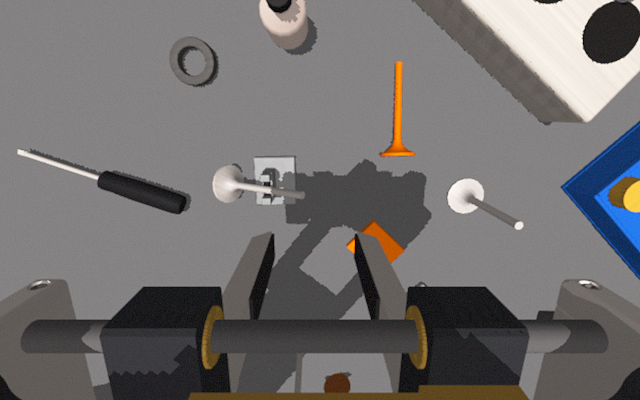

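The wrist view shows the grey fork (275,180) holding the steel valve, head (228,183) and tip (303,195); the orange rest at (375,240) is clear of the fingers. I'll move over it and go down.

Emit:
play_rows --pt "0 -1.2 0 0 0 0 0.53" --pt "0 -1.06 0 0 0 0 0.53" --pt "0 0 2 0 0 0 0.53" --pt "0 0 3 0 0 0 0.53" --pt "0 0 2.5 0 0 0 0.53" --pt "0 0 1.5 0 0 0 0.53" --pt "0 0 1 0 0 0 0.53" --pt "0 0 0.3 0 0 0 0.53" --pt "0 0 0 0 0 0 0.53"

```text
clock: 6.38
eef_pos: [0.548, 0.1489, 0.0893]
eef_rot: [2.918, 1.164, 0.002]
wrist_force: [-0.4, 0.7, 1.2]
opening: 0.529
finger_force: 0.0
```

```bash
cat >> h.py <<'E'
def plan(n,tip,ths,clear=.005,off=0.0):
    "table of theta -> tcp a, ztip, opening"
    v=V[n]; r,l=v["r"],v["l"]; t0=np.radians(57); P=tip-l*np.sin(t0)+r*np.cos(t0); out=[]
    for th in ths:
        t=np.radians(th); ta=P+l*np.sin(t)-r*np.cos(t); tz=l*np.cos(t)+r*np.sin(t); dz=.015
        gap=dz*np.tan(t)+.004/np.cos(t)+.004*np.cos(t)+clear
        out.append((th,ta+.004*np.cos(t)-gap/2+off,tz-dz,gap/.094))
    return np.array(out)
E
python3 - <<'E'
from h import *
need('L',.078,.064); s=monitor.read_state(); print(s["wrist_force"],s["finger_force"])
T=plan("L",.092,[57,52,47,43,39,35,31,27,23,19,15,11,7,4,2,0])
print((T*[1,100,100,1]).round(3)); print("d", (np.diff(T[:,1:3],axis=0)*100).round(2).tolist())
E
```

```text
t 6.375 goal [0.5466 0.1486 0.089 ] shift cm [-0.12 -0.08  0.03] turn z -0.08 tilt [ 1.1e-03  1.0e-04 -1.0e+00]
[-0.44059189  0.71182694  1.23718492] 0.0
[[57.     7.537  6.42   0.4  ]
 [52.     7.068  7.085  0.353]
 [47.     6.492  7.684  0.316]
 [43.     5.971  8.113  0.291]
 [39.     5.403  8.496  0.27 ]
 [35.     4.797  8.83   0.252]
 [31.     4.159  9.113  0.235]
 [27.     3.493  9.345  0.22 ]
 [23.     2.807  9.524  0.206]
 [19.     2.103  9.65   0.193]
 [15.     1.388  9.72   0.181]
 [11.     0.665  9.737  0.169]
 [ 7.    -0.06   9.698  0.158]
 [ 4.    -0.603  9.634  0.149]
 [ 2.    -0.964  9.574  0.144]
 [ 0.    -1.323  9.5    0.138]]
d [[-0.47, 0.66], [-0.58, 0.6], [-0.52, 0.43], [-0.57, 0.38], [-0.61, 0.33], [-0.64, 0.28], [-0.67, 0.23], [-0.69, 0.18], [-0.7, 0.13], [-0.72, 0.07], [-0.72, 0.02], [-0.73, -0.04], [-0.54, -0.06], [-0.36, -0.06], [-0.36, -0.07]]
```

Emit:
play_rows --pt "0 -0.2 0 0 0 0 0.45" --pt "0 -0.15 0 0 0 0 0.4" --pt "0 0 0 0 0 0 0.4" --pt "0 -0.24 -0.33 0 0 0 0.38" --pt "0 -0.23 -0.33 0 0 0 0.355" --pt "0 -0.29 -0.3 0 0 0 0.335" --pt "0 -0.29 -0.3 0 0 0 0.32" --pt "0 -0.26 -0.22 0 0 0 0.305" --pt "0 -0.26 -0.21 0 0 0 0.295" --pt "0 -0.28 -0.19 0 0 0 0.28" --pt "0 -0.29 -0.19 0 0 0 0.27" --pt "0 0 0 0 0 0 0.27"

```text
clock: 7.88
eef_pos: [0.5303, 0.167, 0.1096]
eef_rot: [2.918, 1.165, 0.0]
wrist_force: [-0.2, -0.5, -0.1]
opening: 0.271
finger_force: 0.0
```

```bash
cat >> h.py <<'E'
def stem(n,cams=("top","scene"),view=None):
    u,v=ax(n)
    for c in cams:
        ci=eyes.camera_info(c); p,d=eyes.capture(c); C=cloud(ci,d).reshape(-1,3); q=C[:,:2]-V[n]["H"]; a=q@u;b=q@v
        if view==c:
            px,_=cv2.projectPoints(np.r_[V[n]["H"],.05][None]@att(ci)*[1,-1,-1]-(np.array(ci["eye"])@att(ci)*[1,-1,-1]),np.zeros(3),np.zeros(3),np.array(ci["mtx"]),None)
            x,y=px.ravel().astype(int); save(f"{n}_{c}_{monitor.read_state()['clock']:.2f}.png",cv2.resize(p[max(0,y-60):y+60,max(0,x-90):x+90],(720,480),interpolation=cv2.INTER_CUBIC))
        for z0 in np.arange(.005,.115,.01):
            k=(abs(C[:,2]-z0)<.005)&(abs(b)<.03)&(a>-.06)&(a<.12)
            if k.any(): print(c,round(z0,3),k.sum(),"a",np.percentile(a[k],[5,50,95]).round(3),"b",np.percentile(b[k],[5,50,95]).round(3))
E
python3 - <<'E'
from h import *
need('L',.05403,.08496); s=monitor.read_state(); print(s["wrist_force"],s["finger_force"])
stem("L",("scene",),"scene")
E
ls pics
```

```text
t 7.875 goal [0.53  0.166 0.11 ] shift cm [-0.09  0.06 -0.03] turn z -0.07 tilt [ 3.e-04  0.e+00 -1.e+00]
[-0.18526451 -0.51792054 -0.13660378] 0.0
scene 0.005 313 a [-0.048  0.062  0.106] b [-0.025  0.01   0.029]
scene 0.015 105 a [0.002 0.053 0.077] b [-0.019  0.007  0.021]
scene 0.025 105 a [-0.006  0.006  0.055] b [-0.019  0.005  0.018]
scene 0.035 96 a [-0.01   0.017  0.055] b [-0.013  0.002  0.017]
scene 0.045 35 a [0.041 0.052 0.054] b [-0.012  0.003  0.017]
scene 0.055 30 a [0.044 0.049 0.059] b [-0.014  0.003  0.016]
scene 0.065 13 a [0.059 0.069 0.078] b [0.    0.002 0.005]
scene 0.075 17 a [0.071 0.084 0.091] b [-0.003  0.002  0.005]
scene 0.085 2 a [0.087 0.088 0.089] b [0.001 0.001 0.001]
L_scene_7.92.png
scene.png
scenec.png
top.png
topc.png
w1.png
```

View pics/L_scene_7.92.png

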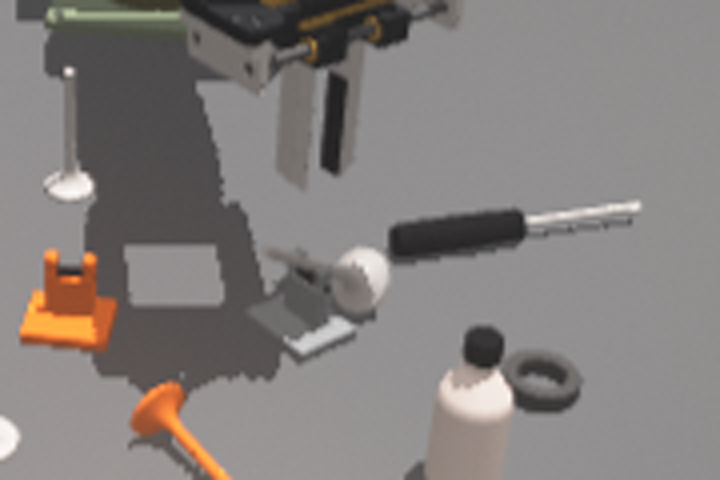

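The fingers in this view (290,185) hang well above and behind the still-leaning stem tip (270,250), so nothing was touched. I'll measure the fingertips with the same cameras.

Run:
```python
from h import *
s=monitor.read_state(); print(s["eef_pos"],s["eef_rot"],s["opening"])
u,v=ax("L")
for c in("scene","top"):
    ci=eyes.camera_info(c); p,d=eyes.capture(c); np.savez(c+"2",p=p,d=d); C=cloud(ci,d).reshape(-1,3); q=C-s["eef_pos"]
    a=q[:,:2]@u; b=q[:,:2]@v
    for z0 in np.arange(.06,.30,.01):
        k=(abs(C[:,2]-z0)<.005)&(abs(a)<.09)&(abs(b)<.09)
        if k.any(): print(c,z0.round(3),k.sum(),"a",np.percentile(a[k],[2,50,98]).round(3),"b",np.percentile(b[k],[2,50,98]).round(3))
```

```text
[0.53028747 0.16691693 0.10952155] [2.91760072e+00 1.16480346e+00 1.68421630e-04] 0.2703965555224198
scene 0.06 15 a [-0.004  0.006  0.018] b [-0.015 -0.     0.002]
scene 0.07 13 a [0.014 0.023 0.031] b [-0.002  0.     0.002]
scene 0.08 12 a [0.027 0.035 0.039] b [-0.006 -0.001  0.002]
scene 0.12 5 a [-0.014 -0.012 -0.012] b [-0.007  0.003  0.006]
scene 0.13 44 a [-0.02  -0.011  0.026] b [-0.008  0.006  0.009]
scene 0.14 52 a [-0.021  0.002  0.028] b [-0.009  0.005  0.009]
scene 0.15 55 a [-0.022  0.017  0.027] b [-0.01   0.006  0.009]
scene 0.16 59 a [-0.022  0.017  0.027] b [-0.011  0.004  0.009]
scene 0.17 63 a [-0.021 -0.01   0.027] b [-0.011  0.004  0.01 ]
scene 0.18 57 a [-0.022  0.016  0.027] b [-0.008  0.005  0.009]
scene 0.19 62 a [-0.021  0.003  0.026] b [-0.01   0.002  0.01 ]
scene 0.2 57 a [-0.024  0.019  0.027] b [-0.011  0.006  0.009]
scene 0.21 31 a [-0.023 -0.012  0.028] b [-0.003  0.007  0.009]
scene 0.22 88 a [-0.076  0.032  0.083] b [-0.025  0.011  0.032]
scene 0.23 252 a [-0.073  0.029  0.082] b [-0.029  0.024  0.033]
scene 0.24 304 a [-0.074  0.017  0.087] b [-0.
[... 427 characters left out ...]
0.016 0.027] b [-0.004 -0.001  0.003]
top 0.08 27 a [0.021 0.03  0.037] b [-0.004 -0.001  0.003]
top 0.12 1 a [0.014 0.014 0.014] b [-0.007 -0.007 -0.007]
top 0.13 5 a [0.015 0.018 0.022] b [-0.009 -0.009 -0.008]
top 0.14 4 a [0.014 0.018 0.023] b [-0.009 -0.008 -0.007]
top 0.15 1 a [0.014 0.014 0.014] b [-0.008 -0.008 -0.008]
top 0.22 2 a [0.073 0.075 0.077] b [-0.032 -0.029 -0.026]
top 0.23 37 a [-0.072  0.034  0.08 ] b [-0.034 -0.032  0.022]
top 0.24 209 a [-0.07   0.033  0.077] b [-0.033 -0.026  0.021]
top 0.25 70 a [-0.075  0.03   0.086] b [-0.034 -0.025  0.001]
top 0.26 1472 a [-0.086 -0.048  0.088] b [-0.033 -0.003  0.032]
top 0.27 280 a [-0.085  0.046  0.087] b [-0.03   0.001  0.032]
```

Both cameras put the fingertips about 13 mm above the reported TCP, not 25 mm below it. The stated TCP offset is therefore wrong by about 38 mm along z, while the lateral position fits. That explains the miss. I'll calibrate to the camera measurement and check again after the descent.

```bash
sed -i 's/ztip+.025\]/ztip-.013]/' h.py
python3 - <<'E'
from h import *
need('L',.078,.064)
f=np.load("scene2.npz"); ci=eyes.camera_info("scene"); C=cloud(ci,f["d"]).reshape(-1,3); s=monitor.read_state(); q=C-s["eef_pos"]; u,v=ax("L"); a=q[:,:2]@u; b=q[:,:2]@v
k=(q[:,2]>.0)&(q[:,2]<.04)&(abs(a)<.05)&(abs(b)<.02); print(np.sort(q[k,2])[:12].round(4))
E
```

```text
t 8.025 goal [0.5466 0.1486 0.051 ] shift cm [-0.07  2.44  5.84] turn z -0.08 tilt [-1.e-04 -1.e-04 -1.e+00]
[0.0134 0.0135 0.0138 0.0141 0.0151 0.0159 0.016  0.0163 0.0164 0.0168
 0.0173 0.0176]
```

Emit:
play_rows --pt "0 1.2 0 0 0 0 0.4" --pt "0 1.2 0 0 0 0 0.53" --pt "0 0 2 0 0 0 0.53" --pt "0 0 1 0 0 0 0.53" --pt "0 0 0 0 0 0 0.53"

```text
clock: 8.65
eef_pos: [0.5461, 0.1489, 0.0783]
eef_rot: [-2.917, -1.164, 0.004]
wrist_force: [-0.8, -0.1, -0.6]
opening: 0.529
finger_force: 0.0
```

Run:
```python
from h import *
need('L',.078,.064); ci=eyes.camera_info("scene")
p,d=eyes.capture("scene"); C=cloud(ci,d).reshape(-1,3); s=monitor.read_state(); q=C-s["eef_pos"]; u,v=ax("L"); a=q[:,:2]@u; b=q[:,:2]@v
k=(q[:,2]>-.03)&(q[:,2]<.04)&(abs(a)<.06)&(abs(b)<.02); A=np.c_[a,b,q[:,2]][k]; A=A[np.argsort(A[:,2])]; print(s["eef_pos"],(A[:30]*1e3).round(0).astype(int).tolist())
x,y=spot_in("scene","rest_large_fork")[0]["at"]; x=int(x);y=int(y); save("L3.png",cv2.resize(p[y-70:y+40,x-70:x+90],(800,550),interpolation=cv2.INTER_CUBIC))
```

```text
t 8.65 goal [0.5466 0.1486 0.051 ] shift cm [0.02 0.06 2.73] turn z -0.11 tilt [-2.5e-03 -4.0e-04 -1.0e+00]
[0.5467469  0.14915688 0.07910438] [[-28, 15, -29], [-39, -1, -29], [-34, 13, -29], [-22, 18, -28], [-37, 5, -28], [-26, 10, -28], [-25, -1, -27], [-29, 2, -27], [-30, -20, -27], [-31, -13, -26], [-27, 13, -26], [-34, 0, -26], [-33, -11, -26], [-33, 13, -26], [-33, -16, -25], [-29, 10, -25], [-28, -1, -25], [-26, 9, -25], [-30, -16, -25], [-24, 3, -25], [-29, 13, -24], [-26, 17, -24], [-30, 8, -23], [-28, 2, -23], [-18, 2, -23], [-22, 2, -21], [-24, -2, -21], [-19, 1, -20], [-26, 1, -20], [-21, -2, -20]]
```

View pics/L3.png

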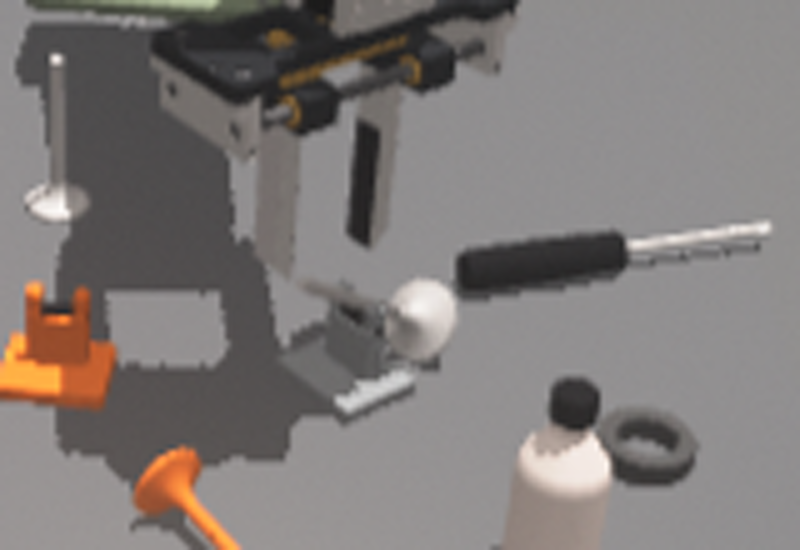

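Now the outer fingertip sits just beyond the stem end (285,275) and the inner one is over the stem (360,240). I'll lower 27 mm and push along the arc.

Emit:
play_rows --pt "0 0 1 0 0 0 0.53" --pt "0 0 1 0 0 0 0.53" --pt "0 0 0.7 0 0 0 0.53" --pt "0 -0.1 0 0 0 0 0.47" --pt "0 -0.15 0 0 0 0 0.41" --pt "0 0 0 0 0 0 0.4" --pt "0 -0.24 -0.33 0 0 0 0.38" --pt "0 -0.23 -0.33 0 0 0 0.355" --pt "0 0 0 0 0 0 0.355"

```text
clock: 9.88
eef_pos: [0.5422, 0.1549, 0.0597]
eef_rot: [2.917, 1.165, 0.002]
wrist_force: [0.5, -0.6, 0.5]
opening: 0.356
finger_force: 0.1
```

Run:
```python
from h import *
need('L',.07068,.07085); s=monitor.read_state(); print(s["wrist_force"],s["finger_force"],s["opening"])
stem("L",("scene","top"))
```

```text
t 9.875 goal [0.5415 0.1539 0.0578] shift cm [-0.11  0.02  0.18] turn z -0.07 tilt [ 1.1e-03  1.0e-04 -1.0e+00]
[ 0.54142762 -0.64691262  0.49931568] 0.05156224477104843 0.3564879976744087
scene 0.005 329 a [-0.04   0.061  0.111] b [-0.025  0.007  0.029]
scene 0.015 114 a [-0.004  0.045  0.073] b [-0.019  0.009  0.025]
scene 0.025 106 a [-0.009  0.004  0.055] b [-0.018  0.006  0.018]
scene 0.035 88 a [-0.013  0.025  0.055] b [-0.015  0.002  0.017]
scene 0.045 45 a [0.03  0.05  0.054] b [-0.014  0.002  0.017]
scene 0.055 22 a [0.042 0.048 0.055] b [0.    0.006 0.016]
scene 0.065 13 a [0.052 0.063 0.072] b [-0.001  0.003  0.005]
scene 0.075 29 a [0.051 0.064 0.093] b [-0.003  0.004  0.011]
scene 0.085 53 a [0.046 0.056 0.1  ] b [-0.006  0.007  0.011]
scene 0.095 50 a [0.046 0.075 0.101] b [-0.007  0.005  0.011]
scene 0.105 54 a [0.046 0.073 0.101] b [-0.006  0.008  0.012]
top 0.005 309 a [0.049 0.088 0.116] b [-0.028 -0.012  0.013]
top 0.015 92 a [0.047 0.065 0.077] b [-0.026 -0.015  0.007]
top 0.075 5 a [0.083 0.088 0.094] b [-0.006 -0.001  0.002]
top 0.085 10 a [0.08  0.086 0.09 ] b [-0.006 -0.001  0.   ]
top 0.105 1 a [0.089 0.089 0.089] b [-0.005 -0.005 -0.005]
```

Emit:
play_rows --pt "0 -0.29 -0.2 0 0 0 0.335" --pt "0 -0.29 -0.25 0 0 0 0.32" --pt "0 -0.26 -0.2 0 0 0 0.305" --pt "0 -0.26 -0.21 0 0 0 0.295" --pt "0 -0.28 -0.19 0 0 0 0.28" --pt "0 -0.29 -0.19 0 0 0 0.27" --pt "0 0 0 0 0 0 0.27"

```text
clock: 10.85
eef_pos: [0.5303, 0.167, 0.0716]
eef_rot: [2.918, 1.165, 0.0]
wrist_force: [0.5, 0.3, -0.4]
opening: 0.269
finger_force: 0.0
```

```bash
python3 - <<'E'
from h import *
need('L',.05403,.08496); s=monitor.read_state(); print(s["wrist_force"],s["finger_force"],s["opening"])
stem("L",("scene",),"scene")
E
ls pics
```

```text
t 10.85 goal [0.53  0.166 0.072] shift cm [-0.09  0.05 -0.03] turn z -0.06 tilt [ 3.e-04  1.e-04 -1.e+00]
[ 0.53990807  0.33047406 -0.35062294] 0.02100164070725441 0.2685192456663093
scene 0.005 351 a [-0.044  0.058  0.109] b [-0.024  0.009  0.029]
scene 0.015 127 a [-0.013  0.008  0.072] b [-0.023  0.009  0.025]
scene 0.025 111 a [-0.022 -0.007  0.056] b [-0.013  0.006  0.018]
scene 0.035 46 a [0.011 0.053 0.055] b [-0.015  0.006  0.018]
scene 0.045 47 a [0.015 0.05  0.054] b [-0.014  0.004  0.016]
scene 0.055 30 a [0.024 0.047 0.054] b [-0.014  0.008  0.017]
scene 0.065 7 a [0.025 0.032 0.035] b [0.006 0.008 0.01 ]
scene 0.075 9 a [0.035 0.04  0.047] b [0.007 0.009 0.011]
scene 0.085 21 a [0.04  0.045 0.073] b [-0.003  0.009  0.012]
scene 0.095 50 a [0.034 0.048 0.08 ] b [-0.005  0.008  0.012]
scene 0.105 57 a [0.034 0.069 0.081] b [-0.007  0.007  0.011]
L3.png
L_scene_10.90.png
L_scene_7.92.png
scene.png
scenec.png
top.png
topc.png
w1.png
```

View pics/L_scene_10.90.png

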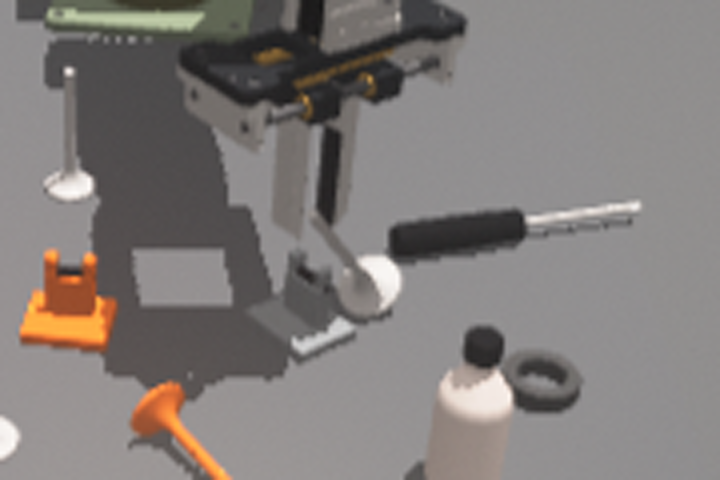

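The stem is out of the fork and between the fingers (315,215), drifted a few mm toward the camera side. I'll continue with a small sideways correction.

Emit:
play_rows --pt "0.1 0 0 0 0 0 0.27" --pt "0.1 0 0 0 0 0 0.27" --pt "0.1 -0.3 -0.17 0 0 0 0.26" --pt "0 -0.31 -0.16 0 0 0 0.252" --pt "0 -0.32 -0.14 0 0 0 0.244" --pt "0 -0.32 -0.14 0 0 0 0.235" --pt "0 -0.33 -0.12 0 0 0 0.228" --pt "0 -0.34 -0.11 0 0 0 0.22" --pt "0 -0.34 -0.09 0 0 0 0.213" --pt "0 -0.35 -0.09 0 0 0 0.206" --pt "0 0 0 0 0 0 0.206"

```text
clock: 12.28
eef_pos: [0.5144, 0.188, 0.0817]
eef_rot: [-2.918, -1.165, -0.0]
wrist_force: [0.2, 0.1, 0.7]
opening: 0.204
finger_force: 0.1
```

Run:
```python
from h import *
need('L',.02807,.09524); s=monitor.read_state(); print(s["wrist_force"],s["finger_force"],s["opening"])
stem("L",("scene","top"))
```

```text
t 12.275 goal [0.5121 0.1848 0.0822] shift cm [-0.39  0.07 -0.05] turn z -0.06 tilt [ 1.e-04  1.e-04 -1.e+00]
[0.18448207 0.08866189 0.67256984] 0.06228662794455886 0.20440481977723668
scene 0.005 343 a [-0.045  0.058  0.109] b [-0.027  0.009  0.029]
scene 0.015 171 a [-0.027 -0.001  0.071] b [-0.019  0.007  0.024]
scene 0.025 45 a [-0.007  0.053  0.056] b [-0.014  0.005  0.017]
scene 0.035 51 a [0.001 0.053 0.056] b [-0.015  0.004  0.016]
scene 0.045 47 a [0.004 0.051 0.054] b [-0.013  0.004  0.017]
scene 0.055 30 a [0.008 0.048 0.054] b [-0.015  0.008  0.016]
scene 0.065 8 a [0.008 0.014 0.017] b [0.006 0.009 0.01 ]
scene 0.075 9 a [0.014 0.016 0.022] b [0.006 0.009 0.011]
scene 0.085 8 a [0.016 0.021 0.023] b [0.005 0.009 0.011]
scene 0.095 18 a [0.014 0.023 0.042] b [0.006 0.011 0.013]
scene 0.105 49 a [0.01  0.029 0.051] b [-0.001  0.01   0.014]
top 0.005 740 a [-0.009  0.064  0.114] b [-0.028 -0.005  0.025]
top 0.015 318 a [-0.012  0.052  0.075] b [-0.026 -0.007  0.023]
top 0.025 12 a [-0.005  0.021  0.052] b [-0.015 -0.003  0.002]
top 0.035 17 a [0.034 0.049 0.054] b [-0.015 -0.004  0.011]
top 0.045 44 a [0.042 0.048 0.053] b [-0.015  0.002  0.01 ]
top 0.055 23 a [0.011 0.049 0.053] b [-0.015 -0.011  0.003]
top 0.065 2 a [0.01  0.01  0.011] b [0.004 0.004 0.004]
top 0.075 1 a [0.019 0.019 0.019] b [0.006 0.006 0.006]
top 0.085 3 a [0.019 0.021 0.022] b [0.006 0.006 0.007]
top 0.095 7 a [0.019 0.021 0.036] b [-0.002  0.005  0.007]
top 0.105 10 a [0.016 0.035 0.047] b [-0.003 -0.003  0.011]
```

Emit:
play_rows --pt "0 -0.35 -0.06 0 0 0 0.2" --pt "0 -0.35 -0.07 0 0 0 0.193" --pt "0 -0.36 -0.03 0 0 0 0.187" --pt "0 -0.36 -0.04 0 0 0 0.181" --pt "0 -0.36 -0.01 0 0 0 0.175" --pt "0 -0.36 -0.01 0 0 0 0.169" --pt "0 -0.36 0.02 0 0 0 0.163" --pt "0 -0.36 0.02 0 0 0 0.158" --pt "0 -0.27 0.03 0 0 0 0.155" --pt "0 -0.27 0.03 0 0 0 0.15" --pt "0 -0.18 0 0 0 0 0.15" --pt "0 0 0 0 0 0 0.15"

```text
clock: 13.88
eef_pos: [0.4898, 0.2138, 0.0828]
eef_rot: [-2.918, -1.165, 0.0]
wrist_force: [-0.5, 0.3, -0.3]
opening: 0.152
finger_force: 0.1
```

```bash
python3 - <<'E'
from h import *
need('L',-.01,.095); s=monitor.read_state(); print(s["wrist_force"],s["finger_force"],s["opening"])
stem("L",("scene","top"),"scene")
E
ls pics | tail -3
```

```text
t 13.875 goal [0.4859 0.2124 0.082 ] shift cm [-0.38 -0.17  0.08] turn z -0.07 tilt [-1.e-04  0.e+00 -1.e+00]
[-0.47381702  0.32197081 -0.31508735] 0.10491816094145179 0.15192561247468597
scene 0.005 403 a [-0.038  0.049  0.107] b [-0.025  0.008  0.029]
scene 0.015 97 a [-0.026  0.054  0.076] b [-0.024  0.003  0.023]
scene 0.025 46 a [-0.01   0.053  0.056] b [-0.015  0.004  0.017]
scene 0.035 48 a [-0.011  0.053  0.055] b [-0.015  0.003  0.016]
scene 0.045 49 a [-0.009  0.05   0.055] b [-0.013  0.005  0.017]
scene 0.055 34 a [-0.01   0.047  0.053] b [-0.014  0.005  0.016]
scene 0.065 8 a [-0.013 -0.009 -0.007] b [0.003 0.005 0.007]
scene 0.075 9 a [-0.012 -0.008 -0.006] b [0.002 0.005 0.006]
scene 0.085 9 a [-0.012 -0.007 -0.006] b [0.001 0.004 0.007]
scene 0.095 17 a [-0.018 -0.011  0.003] b [0.002 0.007 0.013]
scene 0.105 41 a [-0.022 -0.009  0.012] b [-0.001  0.01   0.014]
top 0.005 1128 a [-0.05   0.023  0.112] b [-0.028 -0.004  0.024]
top 0.015 287 a [-0.017  0.048  0.075] b [-0.025 -0.001  0.024]
top 0.025 9 a [-0.013  0.044  0.052] b [-0.015 -0.015  0.002]
top 0.035 25 a [-0.013  0.044  0.054] b [-0.015  0.001  0.015]
top 0.045 48 a [-0.012  0.047  0.053] b [-0.015  0.002  0.011]
top 0.055 42 a [-0.01   0.047  0.052] b [-0.015  0.002  0.017]
top 0.065 4 a [-0.013 -0.01  -0.008] b [0.001 0.002 0.002]
top 0.075 6 a [-0.014 -0.011 -0.007] b [0.002 0.003 0.004]
top 0.085 4 a [-0.012 -0.01  -0.008] b [0.002 0.003 0.003]
top 0.095 6 a [-0.017 -0.012 -0.009] b [-0.002  0.002  0.004]
top 0.105 18 a [-0.023 -0.014  0.006] b [-0.003 -0.003  0.004]
top.png
topc.png
w1.png
```

Emit:
play_rows --pt "0 -0.12 0 0 0 0 0.15" --pt "0 -0.12 0 0 0 0 0.16" --pt "0 0 0 0 0 0 0.17" --pt "0 0 0 0 0 0 0.2" --pt "0 0 0 0 0 0 0.2"

```text
clock: 14.6
eef_pos: [0.4884, 0.2154, 0.0829]
eef_rot: [2.918, 1.164, 0.0]
wrist_force: [-0.7, -0.2, -0.2]
opening: 0.197
finger_force: 0.0
```

```bash
python3 - <<'E'
from h import *
s=monitor.read_state(); print(s["wrist_force"],s["finger_force"],s["opening"])
stem("L",("scene","top"),"scene")
E
ls pics | tail -3
```

```text
[-0.70854152 -0.24168631 -0.18182611] 0.0 0.19717939487680855
scene 0.005 385 a [-0.043  0.046  0.099] b [-0.025  0.008  0.028]
scene 0.015 94 a [-0.016  0.054  0.076] b [-0.021  0.004  0.027]
scene 0.025 41 a [-0.015  0.053  0.056] b [-0.014  0.005  0.018]
scene 0.035 53 a [-0.011  0.053  0.056] b [-0.014  0.004  0.016]
scene 0.045 49 a [-0.01   0.05   0.054] b [-0.013  0.003  0.016]
scene 0.055 30 a [-0.012  0.047  0.054] b [-0.015  0.005  0.016]
scene 0.065 10 a [-0.014 -0.011 -0.009] b [0.001 0.003 0.006]
scene 0.075 10 a [-0.012 -0.011 -0.008] b [-0.002  0.003  0.006]
scene 0.085 8 a [-0.014 -0.011 -0.008] b [0.003 0.005 0.006]
scene 0.095 12 a [-0.023 -0.013  0.004] b [-0.001  0.005  0.012]
scene 0.105 48 a [-0.026 -0.01   0.012] b [-0.002  0.008  0.014]
top 0.005 1092 a [-0.049  0.018  0.111] b [-0.028 -0.004  0.024]
top 0.015 296 a [-0.012  0.054  0.075] b [-0.026 -0.002  0.025]
top 0.025 11 a [-0.037  0.044  0.054] b [-0.018 -0.014  0.003]
top 0.035 21 a [-0.013  0.044  0.054] b [-0.015 -0.001  0.016]
top 0.045 50 a [-0.01   0.048  0.054] b [-0.015  0.002  0.011]
top 0.055 44 a [-0.011  0.047  0.052] b [-0.015  0.002  0.017]
top 0.065 5 a [-0.015 -0.012 -0.009] b [0.001 0.001 0.003]
top 0.075 4 a [-0.016 -0.013 -0.009] b [0.    0.001 0.004]
top 0.085 5 a [-0.013 -0.011 -0.009] b [0.    0.001 0.002]
top 0.095 7 a [-0.019 -0.013 -0.009] b [-0.001  0.     0.003]
top 0.105 21 a [-0.025 -0.015  0.005] b [-0.004 -0.002  0.003]
top.png
topc.png
w1.png
```

The large valve is upright and free. I'll open, rise, and compute the move to the small valve.

Emit:
play_rows --pt "0 0 0 0 0 0 0.35" --pt "0 0 0 0 0 0 0.5" --pt "0 0 -1 0 0 0 0.5" --pt "0 0 -2 0 0 0 0.5" --pt "0 0 -2.5 0 0 0 0.5" --pt "0 0 -1.5 0 0 0 0.5" --pt "0 0 0 0 0 0 0.5"

```text
clock: 15.58
eef_pos: [0.4895, 0.2158, 0.1546]
eef_rot: [2.917, 1.164, 0.006]
wrist_force: [0.6, -0.4, -0.3]
opening: 0.503
finger_force: 0.0
```

Run:
```python
from h import *
need("S",.073,.165)
stem("L",("scene",))
```

```text
t 15.575 goal [ 0.5489 -0.1023  0.152 ] shift cm [-17.6   27.16   0.25] turn z -43.48 tilt [ 3.5e-03  9.0e-04 -1.0e+00]
scene 0.005 402 a [-0.041  0.048  0.103] b [-0.025  0.008  0.029]
scene 0.015 91 a [-0.015  0.053  0.076] b [-0.019  0.005  0.027]
scene 0.025 45 a [-0.014  0.053  0.055] b [-0.016  0.004  0.016]
scene 0.035 49 a [-0.012  0.052  0.056] b [-0.014  0.003  0.016]
scene 0.045 47 a [-0.01   0.051  0.054] b [-0.013  0.003  0.016]
scene 0.055 30 a [-0.012  0.048  0.054] b [-0.015  0.004  0.017]
scene 0.065 9 a [-0.014 -0.01  -0.008] b [0.    0.004 0.006]
scene 0.075 11 a [-0.013 -0.01  -0.008] b [-0.001  0.004  0.006]
scene 0.085 9 a [-0.014 -0.01  -0.008] b [0.002 0.005 0.007]
scene 0.095 10 a [-0.012 -0.01  -0.008] b [-0.     0.004  0.006]
scene 0.105 14 a [-0.015 -0.01  -0.007] b [-0.001  0.004  0.007]
```

Emit:
play_rows --pt "-1.4 2.2 0 0 0 0 0.5" --pt "-2.7 4.1 0 0 0 0 0.5" --pt "-2.7 4.1 0 0 0 0 0.5" --pt "-2.7 4.1 0 0 0 0 0.5" --pt "-2.7 4.1 0 0 0 0 0.5" --pt "-2.7 4.1 0 0 0 0 0.5" --pt "-1.7 2.76 0 0 0 0 0.5" --pt "-1 1.7 0 0 0 0 0.5" --pt "0 0 0 0 0 -8 0.5" --pt "0 0 0 0 0 -10 0.5" --pt "0 0 0 0 0 -10 0.5" --pt "0 0 0 0 0 -9.5 0.5" --pt "0 0 0 0 0 -6 0.5" --pt "0 0 0 0 0 0 0.5"

```text
clock: 17.38
eef_pos: [0.5472, -0.1019, 0.1521]
eef_rot: [-2.278, -2.161, 0.001]
wrist_force: [0.5, 0.5, -0.7]
opening: 0.501
finger_force: 0.0
```

Run:
```python
from h import *
need("S",.075,.0585)
stem("S",("scene",)); stem("S",("wrist",),"wrist")
```

```text
t 17.375 goal [ 0.5509 -0.1024  0.0455] shift cm [-0.04  0.39 10.66] turn z -0.01 tilt [-1.4e-03  8.0e-04 -1.0e+00]
scene 0.005 274 a [-0.018  0.075  0.11 ] b [-0.026  0.007  0.029]
scene 0.015 93 a [0.001 0.058 0.078] b [-0.023  0.008  0.023]
scene 0.025 86 a [-0.005  0.009  0.061] b [-0.015  0.004  0.016]
scene 0.035 54 a [-0.008  0.058  0.061] b [-0.014  0.001  0.016]
scene 0.045 40 a [0.043 0.056 0.059] b [-0.014  0.002  0.016]
scene 0.055 19 a [0.05  0.056 0.066] b [-0.017  0.003  0.016]
scene 0.065 6 a [0.072 0.079 0.086] b [-0.     0.002  0.004]
scene 0.075 7 a [0.08  0.083 0.086] b [-0.004 -0.001  0.003]
wrist 0.005 2847 a [-0.053  0.036  0.111] b [-0.026  0.006  0.028]
wrist 0.015 690 a [0.004 0.059 0.08 ] b [-0.023  0.012  0.028]
wrist 0.025 493 a [-0.005  0.002  0.056] b [-0.012  0.006  0.019]
wrist 0.035 346 a [-0.01   0.006  0.059] b [-0.008  0.004  0.019]
wrist 0.045 230 a [0.032 0.048 0.058] b [-0.007  0.004  0.019]
wrist 0.055 303 a [0.048 0.054 0.059] b [-0.013  0.003  0.018]
wrist 0.065 137 a [0.062 0.068 0.076] b [-0.001  0.004  0.006]
wrist 0.075 111 a [0.076 0.082 0.087] b [-0.001  0.003  0.006]
```

Emit:
play_rows --pt "0 0.2 1.5 0 0 0 0.5" --pt "0 0.2 3 0 0 0 0.5" --pt "0 0 2.5 0 0 0 0.5" --pt "0 0 1.5 0 0 0 0.5" --pt "0 0 1 0 0 0 0.5" --pt "0 0 0.6 0 0 0 0.5" --pt "0 0 0 0 0 0 0.5"

```text
clock: 18.35
eef_pos: [0.5518, -0.103, 0.0519]
eef_rot: [2.279, 2.163, 0.0]
wrist_force: [-0.0, 0.4, -0.4]
opening: 0.499
finger_force: 0.0
```

Run:
```python
from h import *
T=plan("S",.088,[57,52,47,43,39,35,31,27,23,19,15,11,7,4,2,0]); T[:,2]+=.0035
need("S",T[0,1],T[0,2]); s=monitor.read_state(); print(s["wrist_force"],s["finger_force"])
print((T*[1,100,100,1]).round(3).tolist()); print("half d", (np.diff(T[:,1:3],axis=0)*50).round(2).tolist())
ci=eyes.camera_info("scene")
p,d=eyes.capture("scene"); C=cloud(ci,d).reshape(-1,3); q=C-s["eef_pos"]; u,v=ax("S"); a=q[:,:2]@u; b=q[:,:2]@v
k=(q[:,2]>.008)&(q[:,2]<.03)&(abs(a)<.06)&(abs(b)<.02); A=np.c_[a,b,q[:,2]][k]; A=A[np.argsort(A[:,2])]; print((A[::6]*1e3).round(0).astype(int).tolist())
```

```text
t 18.35 goal [ 0.5472 -0.1022  0.0489] shift cm [ 0.05 -0.46  0.3 ] turn z 0.01 tilt [ 2.e-04 -1.e-04 -1.e+00]
[-0.04747896  0.37179616 -0.44267515] 0.0
[[57.0, 7.137, 6.192, 0.4], [52.0, 6.719, 6.829, 0.353], [47.0, 6.198, 7.405, 0.316], [43.0, 5.721, 7.82, 0.291], [39.0, 5.198, 8.191, 0.27], [35.0, 4.639, 8.516, 0.252], [31.0, 4.047, 8.795, 0.235], [27.0, 3.428, 9.024, 0.22], [23.0, 2.788, 9.205, 0.206], [19.0, 2.131, 9.335, 0.193], [15.0, 1.462, 9.413, 0.181], [11.0, 0.785, 9.441, 0.169], [7.0, 0.104, 9.416, 0.158], [4.0, -0.406, 9.364, 0.149], [2.0, -0.745, 9.313, 0.144], [0.0, -1.083, 9.25, 0.138]]
half d [[-0.21, 0.32], [-0.26, 0.29], [-0.24, 0.21], [-0.26, 0.19], [-0.28, 0.16], [-0.3, 0.14], [-0.31, 0.11], [-0.32, 0.09], [-0.33, 0.06], [-0.33, 0.04], [-0.34, 0.01], [-0.34, -0.01], [-0.26, -0.03], [-0.17, -0.03], [-0.17, -0.03]]
[[-8, 3, 9], [-25, 1, 14], [-24, 4, 16], [-24, -4, 18], [33, 3, 19], [-27, 6, 21], [35, -9, 23], [33, -10, 24], [37, 2, 25], [35, -4, 26], [-27, 7, 27], [37, 3, 29], [35, -1, 29]]
```

Emit:
play_rows --pt "0.05 0 0.25 0 0 0 0.5" --pt "0.05 -0.2 0 0 0 0 0.45" --pt "0.05 -0.2 0 0 0 0 0.41" --pt "0 -0.06 0 0 0 0 0.4" --pt "0 -0.21 -0.3 0 0 0 0.38" --pt "0 -0.21 -0.3 0 0 0 0.355" --pt "0 -0.26 -0.28 0 0 0 0.335" --pt "0 -0.26 -0.28 0 0 0 0.32" --pt "0 -0.24 -0.21 0 0 0 0.305" --pt "0 -0.24 -0.21 0 0 0 0.295" --pt "0 0 0 0 0 0 0.295"

```text
clock: 19.77
eef_pos: [0.5328, -0.1004, 0.0653]
eef_rot: [2.279, 2.163, -0.0]
wrist_force: [1.5, 0.8, -0.6]
opening: 0.295
finger_force: 0.0
```

```bash
python3 - <<'E'
from h import *
need("S",.05721,.0782); s=monitor.read_state(); print(s["wrist_force"],s["finger_force"])
stem("S",("scene",),"scene")
E
ls pics|grep S_
```

```text
t 19.775 goal [ 0.5331 -0.1015  0.0652] shift cm [-0.11  0.04  0.01] turn z 0.01 tilt [ 0. -0. -1.]
[ 1.46952561  0.76907559 -0.57725806] 0.0135811060317792
scene 0.005 264 a [-0.04   0.072  0.11 ] b [-0.027  0.008  0.029]
scene 0.015 111 a [-0.005  0.057  0.076] b [-0.019  0.007  0.025]
scene 0.025 77 a [-0.015  0.008  0.06 ] b [-0.014  0.003  0.017]
scene 0.035 38 a [0.024 0.058 0.061] b [-0.013  0.002  0.016]
scene 0.045 41 a [0.031 0.057 0.06 ] b [-0.014 -0.001  0.016]
scene 0.055 26 a [0.036 0.054 0.058] b [-0.016  0.002  0.015]
scene 0.065 3 a [0.046 0.047 0.049] b [0.001 0.003 0.004]
scene 0.075 2 a [0.042 0.057 0.073] b [-0.006 -0.002  0.002]
scene 0.085 31 a [0.038 0.046 0.084] b [-0.003  0.006  0.011]
scene 0.095 38 a [0.036 0.079 0.085] b [-0.006  0.006  0.011]
scene 0.105 44 a [0.034 0.082 0.085] b [-0.007  0.004  0.01 ]
S_scene_19.82.png
S_wrist_17.48.png
```

Emit:
play_rows --pt "0 -0.26 -0.19 0 0 0 0.28" --pt "0 -0.26 -0.18 0 0 0 0.27" --pt "0 -0.28 -0.16 0 0 0 0.26" --pt "0 -0.28 -0.16 0 0 0 0.252" --pt "0 -0.3 -0.14 0 0 0 0.244" --pt "0 -0.3 -0.14 0 0 0 0.235" --pt "0 -0.31 -0.11 0 0 0 0.228" --pt "0 -0.31 -0.11 0 0 0 0.22" --pt "0 -0.32 -0.09 0 0 0 0.213" --pt "0 -0.32 -0.09 0 0 0 0.206" --pt "0 0 0 0 0 0 0.206"

```text
clock: 21.2
eef_pos: [0.5034, -0.0989, 0.0789]
eef_rot: [2.279, 2.163, 0.0]
wrist_force: [-0.1, 0.0, -0.0]
opening: 0.209
finger_force: 0.1
```

```bash
python3 - <<'E'
from h import *
need("S",.02788,.09205); s=monitor.read_state(); print(s["wrist_force"],s["finger_force"])
stem("S",("scene",),"scene")
E
ls pics|grep S_
```

```text
t 21.2 goal [ 0.5038 -0.1     0.0791] shift cm [-0.11  0.05 -0.01] turn z 0.01 tilt [ 1.e-04  0.e+00 -1.e+00]
[-0.12643977  0.01932562 -0.0007567 ] 0.05421614390797913
scene 0.005 276 a [-0.038  0.07   0.104] b [-0.027  0.009  0.029]
scene 0.015 130 a [-0.021  0.057  0.078] b [-0.021  0.005  0.022]
scene 0.025 44 a [-0.002  0.058  0.06 ] b [-0.015  0.001  0.017]
scene 0.035 47 a [0.005 0.058 0.061] b [-0.014  0.002  0.016]
scene 0.045 40 a [0.009 0.056 0.059] b [-0.015 -0.001  0.016]
scene 0.055 25 a [0.008 0.053 0.058] b [-0.016 -0.001  0.015]
scene 0.065 9 a [0.012 0.016 0.018] b [-0.006 -0.     0.001]
scene 0.075 5 a [0.019 0.019 0.021] b [-0.004 -0.002  0.001]
scene 0.095 15 a [0.013 0.018 0.045] b [-0.005  0.007  0.01 ]
scene 0.105 39 a [0.012 0.047 0.05 ] b [-0.007  0.006  0.011]
S_scene_19.82.png
S_scene_21.25.png
S_wrist_17.48.png
```

Emit:
play_rows --pt "-0.1 0 0 0 0 0 0.206" --pt "-0.1 -0.33 -0.06 0 0 0 0.2" --pt "-0.1 -0.33 -0.06 0 0 0 0.193" --pt "0 -0.33 -0.04 0 0 0 0.187" --pt "0 -0.33 -0.04 0 0 0 0.181" --pt "0 -0.34 -0.01 0 0 0 0.175" --pt "0 -0.34 -0.01 0 0 0 0.169" --pt "0 -0.34 0.01 0 0 0 0.163" --pt "0 -0.34 0.01 0 0 0 0.158" --pt "0 -0.26 0.03 0 0 0 0.155" --pt "0 -0.26 0.03 0 0 0 0.15" --pt "0 -0.17 0 0 0 0 0.15" --pt "0 0 0 0 0 0 0.15"

```text
clock: 22.88
eef_pos: [0.4697, -0.1001, 0.0802]
eef_rot: [-2.279, -2.163, 0.0]
wrist_force: [-0.3, 0.1, 0.1]
opening: 0.158
finger_force: 0.1
```

Run:
```python
from h import *
need("S",-.009,.092); s=monitor.read_state(); print(s["wrist_force"],s["finger_force"])
stem("S",("scene","top"),"scene")
```

```text
t 22.875 goal [ 0.467 -0.098  0.079] shift cm [ 0.2  -0.28  0.12] turn z 0.01 tilt [-1.e-04 -0.e+00 -1.e+00]
[-0.28425131  0.13499259  0.11573602] 0.09095300221815705
scene 0.005 292 a [-0.044  0.063  0.11 ] b [-0.027  0.008  0.029]
scene 0.015 88 a [-0.007  0.06   0.083] b [-0.023  0.001  0.025]
scene 0.025 48 a [-0.007  0.058  0.061] b [-0.013  0.002  0.017]
scene 0.035 48 a [-0.008  0.057  0.061] b [-0.015  0.     0.016]
scene 0.045 45 a [-0.008  0.056  0.06 ] b [-0.014  0.     0.016]
scene 0.055 29 a [-0.011  0.052  0.058] b [-0.016  0.001  0.016]
scene 0.065 7 a [-0.01  -0.008 -0.007] b [-0.002  0.     0.002]
scene 0.075 7 a [-0.008 -0.006 -0.005] b [-0.004 -0.     0.002]
scene 0.085 5 a [-0.009 -0.006 -0.005] b [-0.004 -0.     0.003]
scene 0.095 12 a [-0.016  0.002  0.009] b [-0.008  0.004  0.007]
scene 0.105 29 a [-0.021  0.012  0.015] b [-0.009  0.004  0.008]
top 0.005 104 a [-0.054 -0.023  0.03 ] b [0.018 0.025 0.029]
top 0.015 12 a [0.046 0.065 0.076] b [0.018 0.022 0.029]
```

Emit:
play_rows --pt "0 -0.15 0 0 0 0 0.16" --pt "0 -0.15 0 0 0 0 0.17" --pt "0 0 0 0 0 0 0.19" --pt "0 0 0 0 0 0 0.22" --pt "0 0 0 0 0 0 0.22"

```text
clock: 23.6
eef_pos: [0.4669, -0.1, 0.0803]
eef_rot: [2.278, 2.163, 0.0]
wrist_force: [-0.4, -0.1, -0.7]
opening: 0.214
finger_force: 0.0
```

Run:
```python
from h import *
s=monitor.read_state(); print(s["wrist_force"],s["finger_force"])
stem("S",("scene",),"scene")
```

```text
[-0.4490446  -0.10892205 -0.67130968] 0.0
scene 0.005 312 a [-0.043  0.067  0.109] b [-0.027  0.007  0.029]
scene 0.015 90 a [-0.007  0.06   0.08 ] b [-0.022  0.003  0.026]
scene 0.025 46 a [-0.007  0.058  0.06 ] b [-0.015  0.     0.017]
scene 0.035 43 a [-0.009  0.058  0.06 ] b [-0.015  0.002  0.016]
scene 0.045 48 a [-0.009  0.057  0.06 ] b [-0.012  0.     0.016]
scene 0.055 29 a [-0.011  0.052  0.059] b [-0.015  0.001  0.015]
scene 0.065 9 a [-0.01  -0.007 -0.005] b [-0.002  0.002  0.003]
scene 0.075 7 a [-0.011 -0.007 -0.005] b [-0.001  0.     0.001]
scene 0.085 3 a [-0.008 -0.007 -0.006] b [-0.001 -0.     0.002]
scene 0.095 15 a [-0.023 -0.018  0.008] b [-0.008  0.004  0.007]
scene 0.105 31 a [-0.023  0.011  0.014] b [-0.01   0.002  0.007]
```

Vertical. I'll open and withdraw upward.

Emit:
play_rows --pt "0 0 0 0 0 0 0.35" --pt "0 0 0 0 0 0 0.5" --pt "0 0 -1 0 0 0 0.5" --pt "0 0 -2 0 0 0 0.5" --pt "0 0 -2.5 0 0 0 0.5" --pt "0 0 -2 0 0 0 0.5" --pt "0 0 -2 0 0 0 0.5" --pt "0 0 0 0 0 0 0.5" --pt "0 0 0 0 0 0 0.5"

```text
clock: 24.78
eef_pos: [0.4664, -0.0998, 0.1749]
eef_rot: [-2.278, -2.162, 0.0]
wrist_force: [-0.2, -0.0, -1.2]
opening: 0.501
finger_force: 0.0
```

Run:
```python
from h import *
s=monitor.read_state(); print(s["wrist_force"],s["finger_force"])
for n in "LS":
    u,v=ax(n); ci=eyes.camera_info("scene"); p,d=eyes.capture("scene"); C=cloud(ci,d).reshape(-1,3); q=C[:,:2]-V[n]["H"]; a=q@u;b=q@v
    k=(C[:,2]>.03)&(C[:,2]<.105)&(a<.02)&(a>-.04)&(abs(b)<.02); M=np.c_[C[k,2],np.ones(k.sum())]
    print(n,"tilt deg a,b",[np.degrees(np.linalg.lstsq(M,x[k],rcond=None)[0][0]).round(2) for x in(a,b)],"zmax",C[(a<.02)&(a>-.04)&(abs(b)<.02)&(C[:,2]<.13),2].max())
save("end.png",cv2.resize(p[160:310,180:460],(800,428),interpolation=cv2.INTER_CUBIC))
```

```text
[-0.19717015 -0.01899014 -1.16863792] 0.0
L tilt deg a,b [np.float64(-0.7), np.float64(-1.3)] zmax 0.11031129729831013
S tilt deg a,b [np.float64(0.01), np.float64(-0.18)] zmax 0.10412166103558718
```

View pics/end.png

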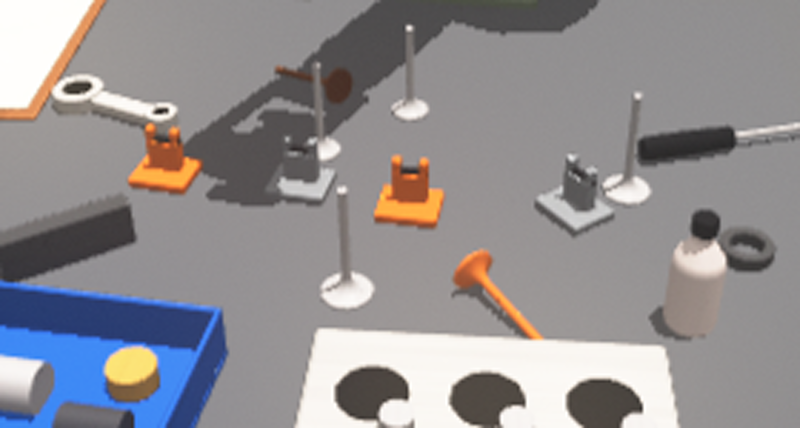

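Both valves stand upright in front of their stands, the small at (320,150) and the large at (628,190). Everything else is in place and the gripper is clear.

```bash
python3 -c "
from bench import job; print(job.job_done())"
```

```text
the job is handed in; nothing more can be done
None
```

Both valves stand upright on their heads about 60 mm in front of their own stands, nothing else was disturbed, and the job was handed in at about 25 s; the cameras put the fingertips about 13 mm above the reported TCP instead of the stated 25 mm below it, so I worked from the camera value after one first pass that touched nothing.

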